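# Drift a rail joint into line and bolt it

## Task

The sliding rail under the steel cover plate has crept a few millimetres, one way or the other, so its holes no longer line up with those of the plate. Take the drift pin from the stand, feel for the rail's hole through the wide hole of the plate, draw the rail into line with the pin and seat it fully home; leave it in and then fit the bolt fully home in the other hole. Work gently (never press or lever with either of them harder than about 4 kg, 40 N), move the rail only with the pin and not with the gripper, and leave the tape roll, sanding block and walnut offcut alone.

Things in the scene. Friction and masses are not known exactly. Their poses are not given: they have to be found in the camera images.
- rail_joint: The joint, fixed to the bench: oak body 170x96x56 mm (its x, y, z) under a 14 mm thick steel cover plate of the same outline, whose top is 70 mm above the bench; four low screw heads (3 mm) at the plate's corners. Origin: centre of its underside, on the bench. A pale wooden rail runs through it along its own x and sticks out about 33 mm at both ends.
- channel (a point): Fixed point at the joint's centre, under the plate. Through it runs the rail: 236x49x16 mm, its top against the plate's underside (56 mm above the bench). It slides only along the joint's x, with about 4 N friction, and starts up to 6 mm off, either way (not reported; this point does not move with it). It has a 13.6 mm through hole under each plate hole, concentric when in line; the body is open below them.
- wide_hole (a point): Centre of the mouth of the wide hole (22 mm diameter, through the 14 mm plate, no chamfer), level with the plate's top, 70 mm above the bench; 50 mm along -x of the joint. Axes as the joint's. The drift belongs here.
- bolt_hole (a point): Centre of the mouth of the narrow hole (13.6 mm diameter, through the plate), level with the plate's top; 50 mm along +x of the joint. Axes as the joint's. The bolt belongs here.
- pin_stand: Dark wooden stand, 150x54x74 mm, fixed to the bench, with two 21 mm holes 90 mm apart along its x (at -45 and +45 mm). In them hang, upright by their collars and with their square heads roughly parallel to the stand's sides, the drift and the bolt; which is in which hole changes. Origin: centre of its underside.
- drift: Steel drift pin, about 0.16 kg. Origin: on its axis at the underside of its collar (30 mm across, 4 mm thick); z up to the head. Above: a 22x22 mm square dark head from 4 to 47 mm, grip it there. Below: 19.5 mm thick from 0 to -9 mm, cone to -13, 12.4 mm thick to -34, then a slender taper to an 8.7 mm flat tip at -66 mm. Fully home its collar lies on the plate.
- drift_tip (a point): Centre of the drift's flat 8.7 mm tip, 66 mm below its origin. It enters the rail's hole only within about 2.3 mm of that hole's centre, so pushed down at the wide hole's centre it often lands on the rail, 14 mm under the plate's top; low in the wide hole it can be shifted about 5 mm either way to find the rail's hole, and can then drag the rail.
- bolt: Steel bolt, about 0.12 kg. Origin: on its axis at the underside of its collar (28 mm across, 4 mm thick); z up to the head. Above the collar a 20x20 mm square head from 4 to 32 mm: grip it there. Below: a 12 mm shank to -44 mm with a small chamfer, the lower part threaded (only for looks: it is pushed straight in). Fully home its collar lies on the plate.
- offcut_walnut: dark walnut offcut, 60x70x22 mm, lying behind the joint; bystander. Origin: centre of its underside.
- tape_roll: masking tape roll lying flat, 100 mm across, 25 mm high; bystander. Origin: centre of its underside.
- sanding_block: cork sanding block, 64x112x34 mm; bystander. Origin: centre of its underside.

How it is judged:
On the way, in this order (a step that is already met when the one before it is completed fails the run):
1. the drift is fully home and upright in the wide hole, and the bolt is not yet in its hole (z of drift in the frame of wide_hole below 0.003 m and horizontal distance between drift and wide_hole below 0.003 m and angle between drift's own z axis and vertical below 0.08 rad and distance between bolt and bolt_hole above 0.05 m), for 0.2 s.
2. the bolt is fully home and upright in the narrow hole, the drift still home (z of bolt in the frame of bolt_hole below 0.003 m and horizontal distance between bolt and bolt_hole below 0.003 m and angle between each of bolt, drift's own z axis and vertical below 0.08 rad and z of drift in the frame of wide_hole below 0.003 m and horizontal distance between drift and wide_hole below 0.003 m), for 0.2 s.
At the end, for the whole second after the job is handed in: Drift in the wide hole and bolt in the narrow hole, each with its collar within 3 mm of the plate's top, within 3 mm of the hole's centre, upright within 0.08 rad, released and at rest (all of step 2 and linear speed of each of drift, bolt below 0.01 m/s); the robot touches nothing.
It fails at once if the drift is pressed or levered on the joint (body, plate or rail) with more than 40 N (contact force between drift and rail_joint above 40 N).
It fails at once if the bolt is pressed on the joint with more than 40 N (contact force between bolt and rail_joint above 40 N).
It fails at once if the gripper itself pushes on the joint or its rail with more than 5 N (contact force between any of the fingers, the arm and rail_joint above 5 N).
It fails at once if a bystander is moved by more than 30 mm (distance of any of offcut_walnut, tape_roll, sanding_block from where it was at the start of the episode above 0.03 m).
It also fails if it takes over 72 s, if anything falls off the work surface, if the arm or the gripper's body presses on something with over 40 N, if the wrist force passes 120 N, or if a joint passes its speed limit or range.

## Robot

A 7-joint arm with a two-finger parallel gripper is mounted at the origin on a cart in front of the work surface, level with it; the furniture and walls round the work are solid. World frame = base frame: x ahead of the robot, y to its left, z up, the work surface at z = 0. Lengths are in m, angles in rad, forces in N, time in s.
With the tool pointing down it reaches from about 0.4 to 0.925 m from the base axis. Payload 4.1 kg.
Tool frame: the origin (TCP) lies at the very end of the fingers, on their centre line; the grasp point (between the pads) lies 19 mm behind it; z points along the fingers, y is the direction in which the jaws open and shut (so a half turn about z gives the same grasp; the last joint's range is limited). The gripper opens to 85 mm and grips with 20 to 120 N. Pads are 22 mm wide; open, the fingers measure 114 mm over their backs; the gripper's body (76 mm by 85 mm) begins 54 mm behind the grasp point. The pads swing forward as they close: fully open they stand 13 mm farther back than shut.
Start: joints at [1.078, 0.398, 0.045, 1.537, -0.019, 1.207, -0.051], TCP at [0.249, -0.6, 0.231] pointing down, gripper open.
Joint ranges: [-2.82, 2.82], [-0.49, 2.23], [-1.37, 1.46], [0, 2.46], [-1.36, 4.5], [0.23, 2], [-2.94, 2.94]. Speed limits (rad/s): [2.57, 2.57, 3.14, 3.14, 3.14, 3.14, 3.14].

## Interface

Orientations are given as a 3x3 rotation matrix whose columns are the frame's x, y, z axes.
In Python, from plant import * gives the robot as it stands.
- The arm moves only by the shell command python3 -m pendant 'ROWS' [FORCE]. ROWS is JSON, a list that holds one entry, the list of rows, each a list of 7 numbers: the turn, a rotation vector about the tool's x, y, z as a fraction of full scale, then the shift along the tool's x, y, z as a fraction of full scale, then the opening, from 0 (shut) to 1 (fully open). A call has 1 to 12 rows; each row is the pose to reach, as a shift and turn from the pose commanded when the call began, along the tool's axes at that moment; what a row does not reach only later rows make up. Full scale, the value 1, is 0.4 m for a shift and pi/2 rad for a turn. A row lasts 1/8 s, in which the tool goes at most 62.5 mm and 10.7 degrees, less where a joint would pass 70% of its speed; a pose out of reach is approached as far as the arm can. A call with a number of a shift or a turn outside -1 to 1 is refused whole. A call with a gripper value outside its range is refused whole. The fingers move at their own pace and stop on an object; FORCE is the grip in N (left out, the last holds). Time passes only in rows, so rows that repeat a pose let the fingers close. It gives the time, the measured TCP pose, the force and the opening at its end, in the units of the state.
- observe(): the state, without advancing time (a new reading comes with each control period).
- read_camera(name): name is "scene" or "side" or "wrist"; returns a dict with "img" (400x640x3 uint8, red, green, blue), "range_z" (400x640 float32, m along the optical axis (not along the pixel's ray), 0 where there is no reading), "fx", "fy", "cx", "cy" (pixels), "distortion" ([k1, k2, p1, p2, k3] as OpenCV has them; the pictures are not rectified), "eye" and "rotation" of the camera in the world. Camera axes: x right, y down, z forward; pixel columns grow to the right and rows downward; lengths in m; the calibration is good to about 2 mm. A picture is of the moment at which its call begins.
- close_job(): hands the job in, once; it reports no verdict.
The state is a dict: "t": time; "joint_pos": joint angles; "joint_vel": joint speeds; "effort": joint torques, N m; "tool_pos": TCP position; "tcp_rot": TCP orientation; "contact_force": force on the tool from outside, world axes, zero at the start; "ft_torque": the same for the moment, N m; "opening": opening from 0.0 (shut) to 1.0 (fully open).
Only numpy, scipy, OpenCV 4.12 (cv2) and the standard library are available. Lean on these libraries where they do the work, as an engineer would, in place of code of your own. Each camera call takes 0.05 s, during which the arm holds its last target. There are 200 camera calls.

## Working session

There is one attempt and no reset: what is moved stays moved. The work goes in short steps, Python scripts to look and compute and a shell command to move; the robot and the scene stay as the last step left them, time stands still between calls to the robot, and variables do not carry over. Pictures are saved under pics/ and viewed, on a budget of 10 in all, crops included, one or two more only if the job needs it, and the job is handed in when it is done.

```bash
ls; mkdir -p pics
python3 - <<'E'
from plant import *
import cv2,numpy as np
s=observe();print(s)
ims=[]
for n in("scene","side"):
    c=read_camera(n);cv2.imwrite(f"pics/{n}0.png",c["img"][:,:,::-1]);np.savez(f"{n}0.npz",**c)
    print(n,c["fx"],c["fy"],c["cx"],c["cy"],c["distortion"],c["eye"],c["rotation"])
E
```

```text
pics
{'t': 0.0, 'joint_pos': array([ 1.0780335 ,  0.39921787,  0.04504781,  1.53788419, -0.01872497,
        1.2069118 , -0.05069638]), 'joint_vel': array([-0.00021869, -0.00190874,  0.00043287, -0.00078897,  0.00114146,
       -0.00015947,  0.0011316 ]), 'effort': array([-5.38050299e-04, -4.75121391e+01,  1.36476774e+00, -2.54227173e+01,
        1.15602737e-02,  9.25686385e-03,  2.29896239e-05]), 'tool_pos': array([ 0.24915541, -0.59965591,  0.23024517]), 'tcp_rot': array([[ 9.23435862e-01,  3.83751794e-01, -8.77396659e-04],
       [ 3.83752778e-01, -9.23434123e-01,  1.79640538e-03],
       [-1.20844228e-04, -1.99556855e-03, -9.99998002e-01]]), 'contact_force': array([-0.75090015,  0.2339486 ,  0.4162161 ]), 'ft_torque': array([ 0.02335231, -0.01685355, -0.05442387]), 'opening': 0.9953116783249543}
scene 433.2822749284871 433.2822749284871 318.44930344233916 204.35136239128292 [-0.00045487  0.          0.          0.          0.        ] [ 0.17124712 -0.29190234  0.72017907] [[ 0.60865292 -0.5996921   0.5195296 ]
 [-0.79329801 -0.4721864   0.38434134]
 [ 0.01482835 -0.64607228 -0.76313218]]
side 444.5877731817038 444.5877731817038 314.4510787529423 200.3983266468074 [0.04066817 0.         0.         0.         0.        ] [0.40187346 0.75161428 0.51994339] [[-0.9572194  -0.15304944  0.2455746 ]
 [-0.28901944  0.4643391  -0.837172  ]
 [ 0.01409882 -0.87233312 -0.48870866]]
```

View pics/scene0.png

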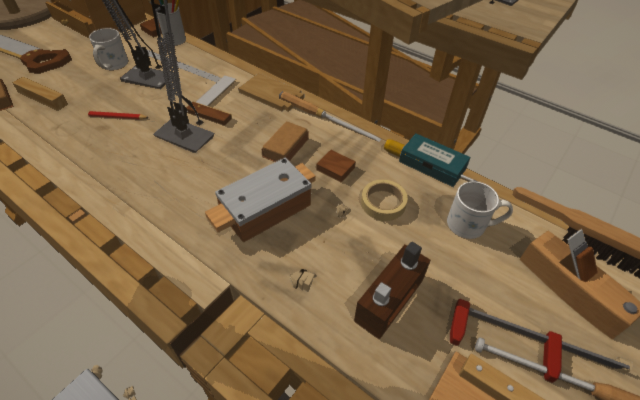

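View pics/side0.png

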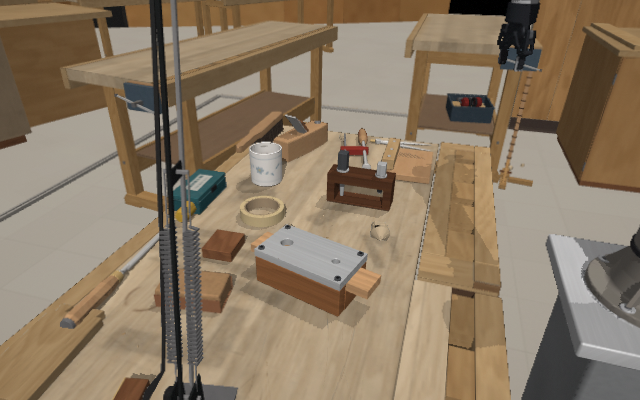

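The drift (dark head) is at scene (411,255) and the bolt (light head) at (382,293). The plate is centred near (265,188), with the wide hole at about (284,178) and the narrow one at about (243,198). In the side view the same holes are at (287,242) and (336,261), and the drift is at (343,160).

```bash
cat > h.py <<'E'
import numpy as np,cv2
from plant import *
def K(c): return np.array([[c["fx"],0,c["cx"]],[0,c["fy"],c["cy"]],[0,0,1.]])
def rays(c,uv):
    p=cv2.undistortPoints(np.float64(uv).reshape(-1,1,2),K(c),np.float64(c["distortion"])).reshape(-1,2)
    return np.c_[p,np.ones(len(p))]
def onplane(c,uv,z):
    d=rays(c,uv)@c["rotation"].T; e=c["eye"]
    return e+d*((z-e[2])/d[:,2])[:,None]
def cloud(c):
    v,u=np.mgrid[0:400,0:640]
    r=rays(c,np.c_[u.ravel(),v.ravel()])*c["range_z"].reshape(-1,1)
    return (c["eye"]+r@c["rotation"].T).reshape(400,640,3)
def rect(P):
    (c,s,a)=cv2.minAreaRect(np.float32(P[:,:2]*1000)); b=cv2.boxPoints((c,s,a))
    e=max((b[1]-b[0],b[2]-b[1]),key=np.linalg.norm)
    return np.round(c,1),np.round(sorted(s),1),round(np.degrees(np.arctan2(e[1],e[0])),2)
E
python3 - <<'E'
from h import *
box={"scene":dict(joint=(200,320,150,245),stand=(350,440,235,340)),"side":dict(joint=(245,385,220,315),stand=(320,400,140,212))}
for n in box:
    c=dict(np.load(n+"0.npz")); P=cloud(c)
    for o,(u0,u1,v0,v1) in box[n].items():
        Q=P[v0:v1,u0:u1].reshape(-1,3); z=Q[:,2]
        print(n,o,np.histogram(z,np.arange(0,.13,.01))[0])
        lv=[("top",.064,.0735),("rail",.052,.06)] if o=="joint" else [("top",.069,.078),("bolt",.101,.110),("drift",.116,.126)]
        for k,a,b in lv:
            m=(z>a)&(z<b); print(k,m.sum(),rect(Q[m]) if m.sum()>5 else '',np.median(z[m]))
    # hole blobs inside plate: dark pixels rays on z=.07
    g=cv2.cvtColor(c["img"],cv2.COLOR_RGB2GRAY); u0,u1,v0,v1=box[n]["joint"]
    crop=c["img"][v0:v1,u0:u1,::-1]; cv2.imwrite(f"pics/{n}_c.png",cv2.resize(crop,None,fx=5,fy=5,interpolation=cv2.INTER_CUBIC))
E
```

```text
scene joint [1337  334  337  321  363  894 2643  496    0    0    0    0]
top 2991 (array([581. , 151.9]), array([ 99.2, 170.7]), np.float32(-15.82)) 0.06884256914472597
rail 818 (array([573.7, 145.1]), array([ 93.5, 239.7]), np.float32(-21.36)) 0.05508256744430684
scene stand [1623   98  103  100   95  150  162 1971   97   97  205  113]
top 1966 (array([ 558.3, -172. ]), array([ 54.5, 151.8]), np.float32(-1.1)) 0.07315748092448071
bolt 194 (array([ 556. , -172.2]), array([ 21.3, 107.3]), np.float32(-1.7)) 0.10492356487435223
drift 147 (array([ 602.4, -173.2]), array([21.6, 23.1]), np.float32(-4.95)) 0.1198228709886916
side joint [5408  567  548  531  594 1174  937 2918    0    0    0    0]
top 3552 (array([583.1, 154.3]), array([100.4, 172.3]), np.float32(-15.44)) 0.07085628029149435
rail 1062 (array([580.2, 165.4]), array([ 94.6, 240.1]), np.float32(-9.22)) 0.05684245836005289
side stand [2651  385  304  148  329  242  263  701   75   84  101   47]
top 687 (array([ 560.5, -167.9]), array([ 60.2, 150.5]), np.float32(-1.1)) 0.07476870781348238
bolt 91 (array([ 560.1, -167.3]), array([ 22.1, 109.2]), np.float32(0.4)) 0.10599254594559332
drift 54 (array([ 604. , -166.9]), array([19.7, 24.4]), np.float32(79.49)) 0.12090971196083924
```

```bash
python3 -m pendant '[[[0,0,0.263,1,-0.62,-0.175,1],[0,0,0.263,1,-0.62,-0.175,1],[0,0,0.263,1,-0.62,-0.175,1],[0,0,0.263,1,-0.62,-0.175,1],[0,0,0.263,1,-0.62,-0.175,1],[0,0,0.263,1,-0.62,-0.175,1],[0,0,0.263,1,-0.62,-0.175,1],[0,0,0.263,1,-0.62,-0.175,1],[0,0,0.263,1,-0.62,-0.175,1],[0,0,0.263,1,-0.62,-0.175,1]]]' 60
python3 - <<'E'
from h import *
c=read_camera("wrist");np.savez("w0.npz",**c);cv2.imwrite("pics/w0.png",c["img"][:,:,::-1])
print(c["fx"],c["eye"],c["rotation"])
E
```

```text
t: 1.35
tool_pos: [0.5228, -0.2186, 0.3007]
tcp_rot: [[1.0, -0.02, -0.001], [-0.02, -1.0, -0.001], [-0.001, 0.001, -1.0]]
contact_force: [-0.5, 0.4, 0.1]
opening: 1.0
278.68691008420035 [ 0.59807039 -0.21974404  0.44305198] [[-1.91121041e-02 -9.54939671e-01 -2.96183985e-01]
 [-9.99817322e-01  1.83199680e-02  5.44981721e-03]
 [ 2.21834468e-04  2.96234037e-01 -9.55115358e-01]]
```

View pics/w0.png

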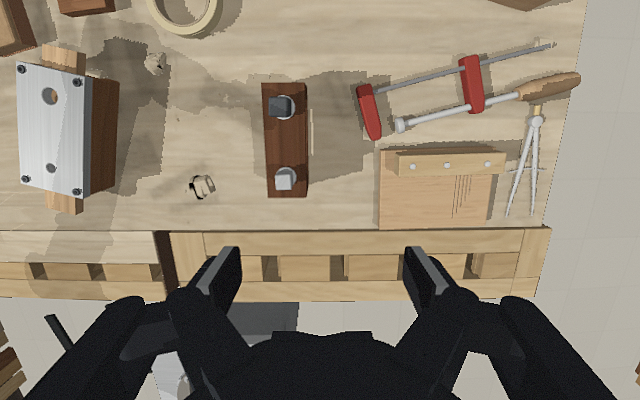

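The wrist view shows the wide hole at (50,96), larger and farther from the robot, and the narrow hole at (51,168). The drift head is at (281,106) and the bolt head at (284,179).

Run:
```python
from h import *
c=dict(np.load("w0.npz")); P=cloud(c)
for o,(u0,u1,v0,v1),lv in [("stand",(250,320,75,205),[("top",.069,.079),("bolt",.100,.1105),("drift",.1155,.127)]),("joint",(10,125,40,220),[("top",.064,.0745),("rail",.052,.06)])]:
    Q=P[v0:v1,u0:u1].reshape(-1,3); z=Q[:,2]
    for k,a,b in lv:
        m=(z>a)&(z<b)
        if k=="bolt": m&=Q[:,0]<.56
        print(o,k,m.sum(),rect(Q[m]),np.median(z[m]))
hs=cv2.cvtColor(c["img"],cv2.COLOR_RGB2GRAY)
for nm,(u,v) in dict(wide=(50,96),bolt=(51,168)).items():
    w=hs[v-14:v+15,u-14:u+15]; m=(w<0.72*np.median(w)).astype(np.uint8)
    n,l,st,ce=cv2.connectedComponentsWithStats(m); i=1+np.argmax(st[1:,4]); print(nm,st[i],ce[i]+[u-14,v-14],onplane(c,ce[i]+[u-14,v-14],.07))
```

```text
stand top 3930 (array([ 558.9, -169.6]), array([ 54.2, 149.6]), np.float32(-0.99)) 0.07395963896752045
stand bolt 259 (array([ 513.6, -169.1]), array([19.9, 20. ]), np.float32(0.22)) 0.1056455217033937
stand drift 392 (array([ 604.2, -171.2]), array([21.5, 22.2]), np.float32(-5.99)) 0.12046992714601884
joint top 8226 (array([581.5, 154.2]), array([ 99.8, 171.5]), np.float32(-15.81)) 0.06995461292124186
joint rail 2045 (array([575.2, 145.1]), array([ 93.8, 239. ]), np.float32(-10.1)) 0.05589660976416572
wide [  6   5  16  18 211] [49.27488152 95.79620853] [[0.62965068 0.14043152 0.07      ]]
bolt [ 9  9 11 10 75] [ 50.56 167.64] [[0.53357119 0.1670723  0.07      ]]
```

```bash
python3 -m pendant '[[[0,0,0.054,0.201,-0.1225,0.402,1],[0,0,0.054,0.201,-0.1225,0.402,1],[0,0,0.054,0.201,-0.1225,0.402,1],[0,0,0.054,0.201,-0.1225,0.402,1],[0,0,0.054,0.201,-0.1225,0.402,1],[0,0,0.054,0.201,-0.1225,0.402,1]]]' 60
```

```text
t: 2.15
tool_pos: [0.6054, -0.1725, 0.1429]
tcp_rot: [[0.994, -0.107, 0.004], [-0.107, -0.994, -0.002], [0.004, 0.002, -1.0]]
contact_force: [-0.0, -0.6, 0.4]
opening: 0.998
```

```bash
python3 -m pendant '[[[0,0,0,-0.003,-0.003,0.07,1],[0,0,0,-0.003,-0.003,0.142,1],[0,0,0,-0.003,-0.003,0.142,1],[0,0,0,-0.003,-0.003,0.142,1],[0,0,0,-0.003,-0.003,0.142,0],[0,0,0,-0.003,-0.003,0.142,0],[0,0,0,-0.003,-0.003,0.142,0],[0,0,0,-0.003,-0.003,0.142,0],[0,0,0,-0.003,-0.003,0.142,0],[0,0,0,-0.003,-0.003,0.142,0]]]' 60; python3 -c "
from plant import *;s=observe();print(s['tool_pos'],s['contact_force'],s['opening'])"
```

```text
t: 3.4
tool_pos: [0.604, -0.1702, 0.0842]
tcp_rot: [[0.995, -0.105, 0.0], [-0.105, -0.995, -0.002], [0.001, 0.001, -1.0]]
contact_force: [-1.9, -3.5, 4.4]
opening: 0.256
[ 0.60399292 -0.17020144  0.08415535] [-1.85071426 -3.50293679  4.36291225] 0.25639387633204447
```

```bash
python3 -m pendant '[[[0,0,0,0,0,0,0],[0,0,0,0,0,-0.1,0],[0,0,0,0,0,-0.2,0],[0,0,0,0,0,-0.29,0],[0,0,0.05,-0.05,-0.2,-0.29,0],[0,0,0.108,-0.1,-0.35,-0.29,0],[0,0,0.108,-0.15,-0.5,-0.29,0],[0,0,0.108,-0.18,-0.65,-0.29,0],[0,0,0.108,-0.2,-0.75,-0.29,0],[0,0,0.108,-0.2025,-0.811,-0.29,0],[0,0,0.108,-0.2025,-0.811,-0.29,0],[0,0,0.108,-0.2025,-0.811,-0.29,0]]]' 90
python3 - <<'E'
from h import *
c=read_camera("wrist");np.savez("w1.npz",**c);cv2.imwrite("pics/w1.png",c["img"][:,:,::-1])
s=observe();print(s['tool_pos'],s['tcp_rot'],s['contact_force'],s['opening'])
E
```

```text
t: 4.9
tool_pos: [0.5565, 0.1608, 0.1987]
tcp_rot: [[0.963, -0.271, -0.002], [-0.271, -0.963, -0.001], [-0.002, 0.002, -1.0]]
contact_force: [1.1, -0.6, -2.3]
opening: 0.245
[0.55680701 0.16018232 0.19890853] [[ 0.96212536 -0.27260359 -0.00144246]
 [-0.27260533 -0.96212521 -0.00118963]
 [-0.00106354  0.00153779 -0.99999825]] [-0.21378807  0.40857472 -1.57419867] 0.24494975503999164
```

View pics/w1.png

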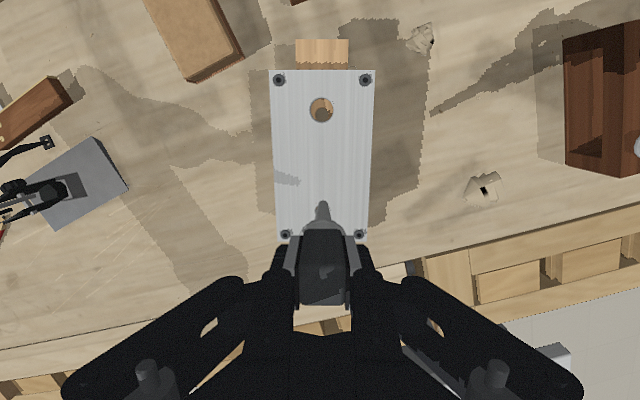

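The drift is held with its tip at about (322,208). The wide hole is at (321,110), with some of the rail visible inside it. I need a closer crop.

Run:
```python
from h import *
c=dict(np.load("w1.npz")); P=cloud(c)
cv2.imwrite("pics/w1c.png",cv2.resize(c["img"][90:130,296:346,::-1],None,fx=12,fy=12,interpolation=cv2.INTER_NEAREST))
Q=P[60:190,255:390].reshape(-1,3);m=(abs(Q[:,2]-.07)<.004);print(rect(Q[m]))
print(np.round(P[98:124:2,308:336:2,2]*1000).astype(int))
# rail far end edge
Q=P[30:72,290:355].reshape(-1,3);m=abs(Q[:,2]-.056)<.003
d=np.array([.9627,-.2707]);ctr=np.array([.5815,.1542]);s=(Q[m][:,:2]-ctr)@d;print(m.sum(),np.percentile(s,[1,50,97,99,100])*1000)
uv=lambda X:cv2.projectPoints(np.float64(X),cv2.Rodrigues(c["rotation"].T)[0],-c["rotation"].T@c["eye"],K(c),np.float64(c["distortion"]))[0].ravel()
print(uv([[.6297,.1404,.07]]),uv([[.6297,.1404,.056]]))
```

```text
(array([609.7, 146.4]), array([ 96.8, 111.8]), np.float32(-15.72))
[[ 70  69  69  70  69  63  57  55  59  69  70  69  69  69]
 [ 70  70  71  66  55  56  56  56  56  55  61  68 341  70]
 [ 69  71  67  55  57  56  57  55  57  55  56  59  70  70]
 [ 71  70  56  56  56  56  56  56  55  56  56  56  70  70]
 [ 71  67  55  57  56  56  56  55  56  55  55  56  61  69]
 [ 70  59  56  56  56  56   0   0  55  54  56  54  56  70]
 [ 69  56  56  55  53  -1  -1  -1   0   0  56  55  56  69]
 [ 69  62  55  55  -1   0   0   0   0  -1  55  55  57  68]
 [ 70  70  57  55   0   0   0  -1   0   0  55  56  68  69]
 [ 71  69  55  55   1   0   0  -1  -1   0  54  56  70  69]
 [ 70  71  70  56   0   1  -1   0   0   0  56  70  70  69]
 [ 71  70  70  70  57   0   1   0  -1  55  70  70  70  71]
 [ 70  70  69  69  71  68  69  70  70  70  71  71  69  69]]
1603 [ 87.56927905 100.70264713 113.3279157  113.61199003 113.84251895]
[321.76519656 110.00599178] [321.75063622 110.05190762]
```

View pics/w1c.png

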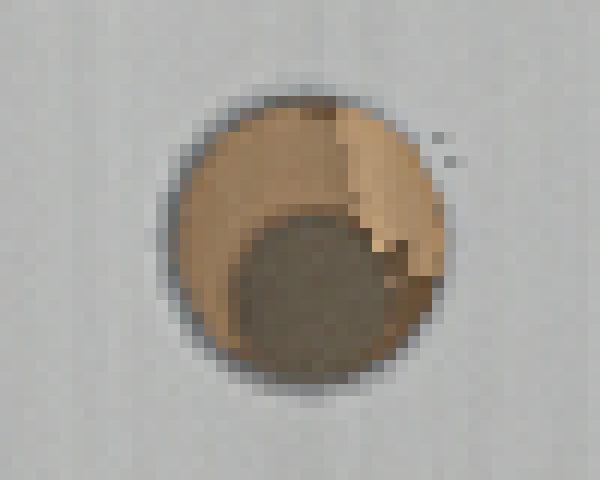

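The rail hole is clear in the crop, about 4.4 mm toward tool −x of the wide hole's centre. The rail end also reads about 4.5 mm short, so the two agree. Next I'll measure where the held tip is.

Run:
```python
from h import *
c=dict(np.load("w1.npz")); P=cloud(c); tcp=np.array([.5568,.1602,.1989]); d=np.array([.9625,-.2713]); e=np.array([-.2713,-.9625])
W=P[190:270,295:350]; rel=(W[:,:,:2]-tcp[:2])*1000
S=rel@d; E=rel@e; Z=W[:,:,2]*1000
m=(np.abs(S)<25)&(np.abs(E)<25)&(Z>112)
for v in range(0,70,3):
    k=m[v]
    if k.sum()>2: u=np.where(k)[0]; j=(u[0]+u[-1])//2; print(v+190,u[0]+295,u[-1]+295,'z',np.round(np.median(Z[v,u]),1),'s(mid)',np.round(S[v,j],1),'e',np.round(E[v,k].min(),1),np.round(E[v,k].max(),1))
cv2.imwrite("pics/w1t.png",cv2.resize(c["img"][190:250,290:354,::-1],None,fx=9,fy=9,interpolation=cv2.INTER_NEAREST))
```

```text
202 319 326 z 126.8 s(mid) 4.2 e -3.0 2.8
205 318 327 z 135.5 s(mid) 5.2 e -3.7 3.5
208 317 328 z 143.6 s(mid) 5.3 e -4.4 4.1
211 316 328 z 150.6 s(mid) 5.6 e -5.1 3.9
214 315 329 z 157.3 s(mid) 5.7 e -5.8 4.5
217 315 330 z 163.1 s(mid) 5.7 e -5.5 5.1
220 314 330 z 190.9 s(mid) 14.5 e -5.3 4.0
223 308 336 z 192.1 s(mid) 13.0 e -8.9 7.6
226 304 340 z 192.3 s(mid) 11.1 e -11.2 9.9
229 302 342 z 195.2 s(mid) 10.4 e -12.3 11.0
232 300 344 z 199.3 s(mid) 10.8 e -13.7 12.3
235 299 345 z 203.3 s(mid) 10.9 e -14.1 12.8
238 295 349 z 206.7 s(mid) 10.2 e -15.0 13.7
241 295 349 z 210.4 s(mid) 10.3 e -14.6 13.3
244 295 349 z 214.1 s(mid) 10.3 e -14.3 12.9
247 295 349 z 217.8 s(mid) 11.1 e -14.0 12.7
250 295 349 z 221.0 s(mid) 10.6 e -13.7 12.3
253 295 349 z 223.9 s(mid) 11.4 e -13.5 12.0
256 295 349 z 226.6 s(mid) 10.8 e -13.3 11.8
259 295 349 z 229.6 s(mid) 11.0 e -13.0 11.4
```

```bash
python3 -m pendant '[[[0,0,0,0.1,-0.0015,0.05,0],[0,0,0,0.1785,-0.0015,0.1,0],[0,0,0,0.1785,-0.0015,0.11,0],[0,0,0,0.1785,-0.0015,0.11,0],[0,0,0,0.1785,-0.0015,0.11,0],[0,0,0,0.1785,-0.0015,0.11,0]]]'
python3 - <<'E'
from plant import *;import numpy as np
s=observe();r=(s['tool_pos'][:2]-[.6297,.1404])*1000
print(r@[.9625,-.2713],r@[-.2713,-.9625],s['tool_pos'],s['tcp_rot'][:,2],s['contact_force'])
E
```

```text
t: 5.7
tool_pos: [0.6258, 0.1438, 0.1566]
tcp_rot: [[0.963, -0.27, 0.001], [-0.27, -0.963, 0.0], [0.001, -0.001, -1.0]]
contact_force: [-0.4, -0.5, -2.5]
opening: 0.25
-4.71445517583151 -2.209680033289132 [0.62576186 0.14380581 0.15661737] [ 1.17427288e-03  2.72138487e-04 -9.99999274e-01] [-0.35387145 -0.49727424 -2.5009958 ]
```

```bash
cat > st.py <<'E'
from plant import *;import numpy as np
s=observe();r=(s['tool_pos'][:2]-[.6297,.1404])*1000
print("s %.2f e %.2f z %.2f"%(r@[.9625,-.2713],r@[-.2713,-.9625],s['tool_pos'][2]*1000),s['tcp_rot'][:,2].round(4),"F s,e,z",(s['contact_force']@np.array([[.9625,-.2713,0],[-.2713,-.9625,0],[0,0,1]]).T).round(1),s['opening'].round(3))
E
python3 -m pendant '[[[0,0,0,0.0005,0.005,0,0],[0,0,0,0.0005,0.005,0,0],[0,0,0,0.0005,0.005,0,0]]]' >/dev/null; python3 st.py
```

```text
Traceback (most recent call last):
  File "st.py", line 3, in <module>
    print("s %.2f e %.2f z %.2f"%(r@[.9625,-.2713],r@[-.2713,-.9625],s['tool_pos'][2]*1000),s['tcp_rot'][:,2].round(4),"F s,e,z",(s['contact_force']@np.array([[.9625,-.2713,0],[-.2713,-.9625,0],[0,0,1]]).T).round(1),s['opening'].round(3))
                                                                                                                                                                                                                        ^^^^^^^^^^^^^^^^^^
AttributeError: 'float' object has no attribute 'round'
```

```bash
sed -i "s/,s\['opening'\].round(3)/,round(s['opening'],3),s['t']/" st.py; python3 st.py
python3 -m pendant '[[[0,0,0,0,0,0,0],[0,0,0,0,0,0,0]]]' >/dev/null; python3 st.py
```

```text
s -4.21 e 0.20 z 155.78 [ 2.e-04 -1.e-04 -1.e+00] F s,e,z [ 0.3  0.2 -2. ] 0.246 6.075
s -4.22 e 0.16 z 155.63 [-1.e-04 -1.e-04 -1.e+00] F s,e,z [-0.6  0.4 -1.7] 0.25 6.325
```

```bash
python3 -m pendant '[[[0,0,0,0,0,0.02,0],[0,0,0,0,0,0.04,0],[0,0,0,0,0,0.052,0],[0,0,0,0,0,0.057,0],[0,0,0,0,0,0.062,0],[0,0,0,0,0,0.066,0]]]' >/dev/null; python3 st.py
```

```text
s -4.06 e 0.11 z 129.38 [ 4.e-04 -0.e+00 -1.e+00] F s,e,z [ 0.3  0.4 -2. ] 0.247 7.075
```

```bash
python3 -m pendant '[[[0,0,0,0,0,0.008,0],[0,0,0,0,0,0.016,0],[0,0,0,0,0,0.024,0],[0,0,0,0,0,0.032,0],[0,0,0,0,0,0.04,0],[0,0,0,0,0,0.04,0]]]' >/dev/null; python3 st.py
```

```text
s -4.41 e 0.34 z 112.88 [-6.e-04 -3.e-04 -1.e+00] F s,e,z [ 0.3 -0.7 -1.5] 0.244 7.825
```

```bash
python3 -m pendant '[[[0,0,0,0.003,0,0,0],[0,0,0,0.006,0,0,0],[0,0,0,0.009,-0.0005,0,0],[0,0,0,0.012,-0.0005,0,0],[0,0,0,0.0135,-0.0005,0,0],[0,0,0,0.0135,-0.0005,0,0]]]' >/dev/null; python3 st.py
```

```text
s 0.93 e -0.13 z 113.05 [-5.e-04  1.e-04 -1.e+00] F s,e,z [-3.8 -0.2 -2.5] 0.243 8.575
```

```bash
python3 -m pendant '[[[0,0,0,-0.001,0,0.008,0],[0,0,0,-0.0012,0,0.016,0],[0,0,0,-0.0015,0,0.024,0],[0,0,0,-0.0018,0,0.032,0],[0,0,0,-0.002,0,0.038,0],[0,0,0,-0.002,0,0.038,0]]]' >/dev/null; python3 st.py
```

```text
s 0.40 e -0.15 z 97.58 [ 1.e-04  1.e-04 -1.e+00] F s,e,z [-3.2 -1.8 -2.6] 0.249 9.325
```

```bash
python3 -m pendant '[[[0,0,0,-0.0005,0,0.008,0],[0,0,0,-0.0008,0,0.016,0],[0,0,0,-0.001,0,0.024,0],[0,0,0,-0.001,0,0.030,0],[0,0,0,-0.001,0,0.034,0],[0,0,0,-0.001,0,0.036,0]]]' >/dev/null; python3 st.py
```

```text
s 0.24 e -0.03 z 83.67 [ 5.e-04 -1.e-04 -1.e+00] F s,e,z [-2.5 -1.8 -0.4] 0.244 10.075
```

Entering smoothly; about 3 mm left before the collar lands.

```bash
python3 -m pendant '[[[0,0,0,0,0,0.003,0],[0,0,0,0,0,0.006,0],[0,0,0,0,0,0.008,0],[0,0,0,0,0,0.01,0]]]' >/dev/null; python3 st.py
```

```text
s 0.23 e 0.01 z 80.27 [ 4.e-04 -3.e-04 -1.e+00] F s,e,z [-3.   0.2  4.4] 0.246 10.575
```

```bash
python3 -m pendant '[[[0,0,0,0,0,0,0.6],[0,0,0,0,0,0,0.6],[0,0,0,0,0,0,0.6],[0,0,0,0,0,-0.02,0.7],[0,0,0,0,0,-0.15,1],[0,0,0,0,0,-0.3,1],[0,0,0,-0.1875,0,-0.3,1],[0,0,0,-0.1875,0,-0.3,1],[0,0,0,-0.1875,0,-0.3,1],[0,0,0,-0.1875,0,-0.3,1]]]' >/dev/null; python3 st.py
python3 - <<'E'
from h import *
c=read_camera("wrist");np.savez("w2.npz",**c);cv2.imwrite("pics/w2.png",c["img"][:,:,::-1])
P=cloud(c); Q=P[20:260,240:400].reshape(-1,3)
m=(Q[:,2]>.1)&(Q[:,2]<.125)&(np.hypot(Q[:,0]-.63,Q[:,1]-.14)<.03);print(m.sum(),rect(Q[m]),np.median(Q[m][:,2]))
E
```

```text
s -73.59 e 0.46 z 199.74 [ 1.e-03 -3.e-04 -1.e+00] F s,e,z [ 0.6 -0.   0.6] 1.0 11.825
816 (array([630.4, 140.9]), array([21.8, 22.3]), np.float32(-16.64)) 0.11652354303435208
```

View pics/w2.png

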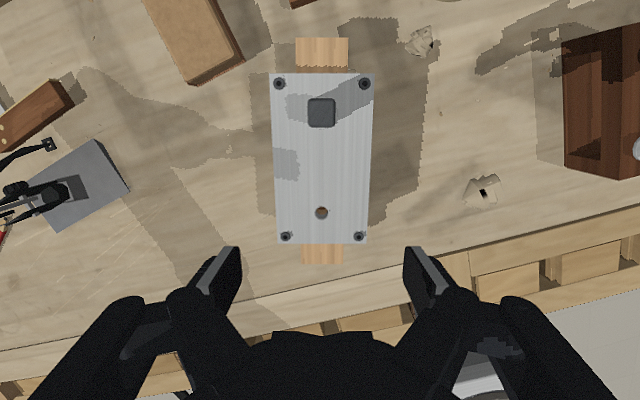

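The drift is home: head top at 116.5 mm (117 expected) and square on the plate. The narrow hole is at (321,212). Next, the bolt.

```bash
python3 -m pendant '[[[0,0,-0.05,0.02,0.15,0,1],[0,0,-0.1,0.05,0.3,0,1],[0,0,-0.169,0.08,0.45,0,1],[0,0,-0.169,0.1,0.6,0.03,1],[0,0,-0.169,0.1145,0.75,0.08,1],[0,0,-0.169,0.1145,0.822,0.12,1],[0,0,-0.169,0.1145,0.822,0.12,1],[0,0,-0.169,0.1145,0.822,0.12,1],[0,0,-0.169,0.1145,0.822,0.12,1],[0,0,-0.169,0.1145,0.822,0.12,1]]]' 60
python3 - <<'E'
from h import *
c=dict(np.load("w2.npz"));g=cv2.cvtColor(c["img"],cv2.COLOR_RGB2GRAY);u,v=321,212
w=g[v-12:v+13,u-12:u+13];m=(w<.8*np.median(w)).astype(np.uint8);n,l,st,ce=cv2.connectedComponentsWithStats(m);i=1+np.argmax(st[1:,4])
print(st[i],ce[i]+[u-12,v-12],onplane(c,ce[i]+[u-12,v-12],.07),observe()['tool_pos'])
E
```

```text
t: 13.12
tool_pos: [0.5135, -0.1671, 0.1522]
tcp_rot: [[1.0, -0.006, 0.001], [-0.006, -1.0, -0.0], [0.001, 0.0, -1.0]]
contact_force: [0.2, 0.1, -0.9]
opening: 1.001
[  6   6  13  14 137] [321.10948905 212.68613139] [[0.53409156 0.16789897 0.07      ]] [ 0.51349383 -0.1670811   0.1522091 ]
```

```bash
python3 -m pendant '[[[0,0,0,0,0.005,0.09,1],[0,0,0,0,0.005,0.178,1],[0,0,0,0,0.005,0.178,1],[0,0,0,0,0.005,0.178,1],[0,0,0,0,0.005,0.178,0],[0,0,0,0,0.005,0.178,0],[0,0,0,0,0.005,0.178,0],[0,0,0,0,0.005,0.178,0],[0,0,0,0,0.005,0.178,0],[0,0,0,0,0.005,0.178,0]]]' 60;python3 -c "
from plant import *;s=observe();print(s['tool_pos'],s['contact_force'],s['opening'])"
```

```text
t: 14.38
tool_pos: [0.5131, -0.1704, 0.081]
tcp_rot: [[1.0, -0.008, 0.001], [-0.008, -1.0, -0.0], [0.001, 0.0, -1.0]]
contact_force: [-0.8, 0.2, 5.6]
opening: 0.218
[ 0.513102   -0.170412    0.08102493] [-0.75682293  0.23247537  5.5900242 ] 0.21812058500768705
```

```bash
python3 -m pendant '[[[0,0,0,0,0,-0.1,0],[0,0,0,0,0,-0.2,0],[0,0,0.05,-0.02,-0.1,-0.3,0],[0,0,0.1,-0.05,-0.25,-0.3,0],[0,0,0.169,-0.08,-0.4,-0.3,0],[0,0,0.169,-0.11,-0.55,-0.3,0],[0,0,0.169,-0.136,-0.7,-0.3,0],[0,0,0.169,-0.136,-0.82,-0.3,0],[0,0,0.169,-0.136,-0.895,-0.3,0],[0,0,0.169,-0.136,-0.895,-0.3,0],[0,0,0.169,-0.136,-0.895,-0.3,0],[0,0,0.169,-0.136,-0.895,-0.3,0]]]' 80
python3 - <<'E'
from h import *
c=read_camera("wrist");np.savez("w3.npz",**c);cv2.imwrite("pics/w3.png",c["img"][:,:,::-1])
s=observe();tcp=s['tool_pos'];print(tcp,s['opening'])
R=s['tcp_rot'];P=cloud(c)
rel=(P[180:275,280:365]-tcp)@R*1000
S,E,Z=rel[...,0],rel[...,1],-rel[...,2]
m=(abs(S)<20)&(abs(E)<9)&(Z>-60)&(Z<-12)
for v in range(0,95,3):
    u=np.where(m[v])[0]
    if len(u)>2: print(v+180,'z%.1f s%.1f e%.1f..%.1f'%(np.median(Z[v,u]),S[v,u].max(),E[v,u].min(),E[v,u].max()))
g=cv2.cvtColor(c["img"],cv2.COLOR_RGB2GRAY)
uv=cv2.projectPoints(np.array([[.5338,.1676,.07]]),cv2.Rodrigues(c["rotation"].T)[0],-c["rotation"].T@c["eye"],K(c),np.float64(c["distortion"]))[0].ravel();u,v=uv.round().astype(int)
w=g[v-14:v+15,u-14:u+15];mm=(w<.8*np.median(w)).astype(np.uint8);n,l,st,ce=cv2.connectedComponentsWithStats(mm);i=1+np.argmax(st[1:,4]);q=ce[i]+[u-14,v-14]
print(uv,st[i],q,onplane(c,q,.07))
E
```

```text
t: 15.88
tool_pos: [0.4613, 0.1865, 0.2]
tcp_rot: [[0.962, -0.273, -0.001], [-0.273, -0.962, -0.001], [-0.0, 0.001, -1.0]]
contact_force: [-0.7, 0.0, -2.0]
opening: 0.217
[0.46136114 0.18669097 0.20022108] 0.2213503850042916
210 z-48.3 s6.9 e-1.3..0.9
213 z-42.8 s6.8 e-5.0..4.5
216 z-36.9 s6.8 e-5.5..5.1
219 z-31.4 s6.8 e-6.3..5.8
222 z-29.3 s5.6 e-6.0..5.5
[320.30517211 111.40795981] [  7   7  15  16 184] [319.75       111.57608696] [[0.53379538 0.16814281 0.07      ]]
```

View pics/w3.png

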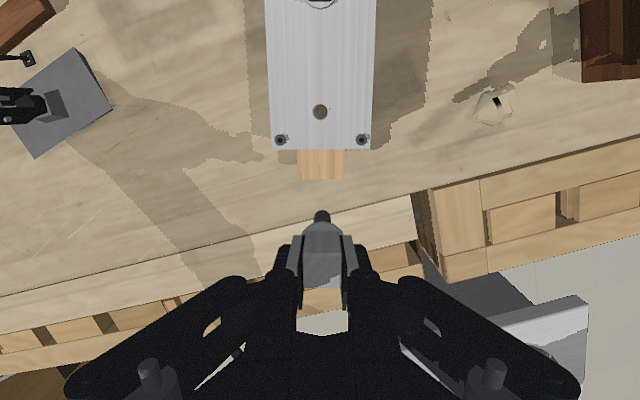

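```bash
sed -i 's/\[.6297,.1404\]/[.5338,.1680]/' st.py; python3 -m pendant '[[[0,0,0,0.1,-0.004,0.05,0],[0,0,0,0.1855,-0.004,0.1,0],[0,0,0,0.1855,-0.004,0.175,0],[0,0,0,0.1855,-0.004,0.175,0],[0,0,0,0.1855,-0.004,0.175,0],[0,0,0,0.1855,-0.004,0.175,0],[0,0,0,0.1855,-0.004,0.175,0]]]'>/dev/null; python3 st.py
```

```text
s -0.76 e -1.86 z 131.62 [ 2.e-03  3.e-04 -1.e+00] F s,e,z [-0.3  0.6 -1.3] 0.216 16.8
```

```bash
python3 -m pendant '[[[0,0,0,0.0005,0.005,0.005,0],[0,0,0,0.0005,0.005,0.005,0],[0,0,0,0.0005,0.005,0.005,0],[0,0,0,0.0005,0.005,0.005,0]]]'>/dev/null; python3 st.py
```

```text
s -0.93 e 0.54 z 128.45 [-0.e+00 -1.e-04 -1.e+00] F s,e,z [-0.1 -0.4 -0.5] 0.215 17.3
```

```bash
python3 -m pendant '[[[0,0,0,0.0008,-0.0008,0.006,0],[0,0,0,0.0008,-0.0008,0.014,0],[0,0,0,0.0008,-0.0008,0.019,0],[0,0,0,0.0008,-0.0008,0.022,0],[0,0,0,0.0008,-0.0008,0.025,0]]]'>/dev/null; python3 st.py
```

```text
s -0.59 e 0.26 z 118.39 [ 0.e+00 -1.e-04 -1.e+00] F s,e,z [-0.3  0.5 -1.2] 0.217 17.925
```

```bash
python3 -m pendant '[[[0,0,0,0,0,0.006,0],[0,0,0,0,0,0.012,0],[0,0,0,0,0,0.018,0],[0,0,0,0,0,0.024,0],[0,0,0,0,0,0.028,0],[0,0,0,0,0,0.031,0]]]'>/dev/null; python3 st.py
```

```text
s -0.60 e 0.27 z 105.95 [-0.e+00 -1.e-04 -1.e+00] F s,e,z [-0.4  0.3 -1.3] 0.221 18.675
```

```bash
python3 -m pendant '[[[0,0,0,0,0,0.005,0],[0,0,0,0,0,0.009,0],[0,0,0,0,0,0.013,0],[0,0,0,0,0,0.017,0]]]'>/dev/null; python3 st.py
```

```text
s -0.58 e 0.27 z 99.16 [ 0.e+00 -1.e-04 -1.e+00] F s,e,z [-0.3  0.3 -1.2] 0.214 19.175
```

Into the rail with no force. Continuing until the collar lands at a TCP height of about 77 mm.

```bash
python3 -m pendant '[[[0,0,0,0,0,0.008,0],[0,0,0,0,0,0.016,0],[0,0,0,0,0,0.024,0],[0,0,0,0,0,0.032,0],[0,0,0,0,0,0.04,0],[0,0,0,0,0,0.045,0],[0,0,0,0,0,0.048,0],[0,0,0,0,0,0.05,0]]]'>/dev/null; python3 st.py
```

```text
s -0.55 e 0.22 z 79.25 [ 1.e-04 -1.e-04 -1.e+00] F s,e,z [-0.8  0.6 -0.6] 0.218 20.175
```

```bash
python3 -m pendant '[[[0,0,0,0,0,0.002,0],[0,0,0,0,0,0.004,0],[0,0,0,0,0,0.006,0],[0,0,0,0,0,0.0075,0],[0,0,0,0,0,0.0075,0]]]'>/dev/null; python3 st.py
```

```text
s -0.51 e 0.26 z 77.10 [ 2.e-04 -4.e-04 -1.e+00] F s,e,z [-2.1  1.6  5.4] 0.219 20.8
```

Contact at 77.1 mm, as expected for seated. Release, retreat and check.

```bash
python3 -m pendant '[[[0,0,0,0,0,0,0.6],[0,0,0,0,0,0,0.6],[0,0,0,0,0,0,0.6],[0,0,0,0,0,-0.02,0.8],[0,0,0,0,0,-0.15,1],[0,0,0,0,0,-0.3,1],[0,0,0,-0.1,0,-0.35,1],[0,0,0,-0.15,0,-0.35,1],[0,0,0,-0.15,0,-0.35,1],[0,0,0,-0.15,0,-0.35,1],[0,0,0,-0.15,0,-0.35,1]]]' >/dev/null; python3 st.py
python3 - <<'E'
from h import *
c=read_camera("wrist");cv2.imwrite("pics/w4.png",c["img"][:,:,::-1])
P=cloud(c); Q=P[:300].reshape(-1,3)
for n,x,y,a,b in[("drift",.6297,.1404,.108,.125),("bolt",.5338,.168,.094,.110)]:
    m=(Q[:,2]>a)&(Q[:,2]<b)&(np.hypot(Q[:,0]-x,Q[:,1]-y)<.03);print(n,m.sum(),rect(Q[m]),np.median(Q[m][:,2]))
E
```

```text
s -59.89 e 0.93 z 215.19 [-1.5e-03 -6.0e-04 -1.0e+00] F s,e,z [ 0.2 -0.2 -0.3] 1.002 22.175
drift 398 (array([623.5, 142.4]), array([ 8.1, 21.1]), np.float32(75.56)) 0.11612264861574029
bolt 500 (array([534.3, 168.4]), array([19.1, 19.5]), np.float32(-15.71)) 0.10169879371183319
```

View pics/w4.png

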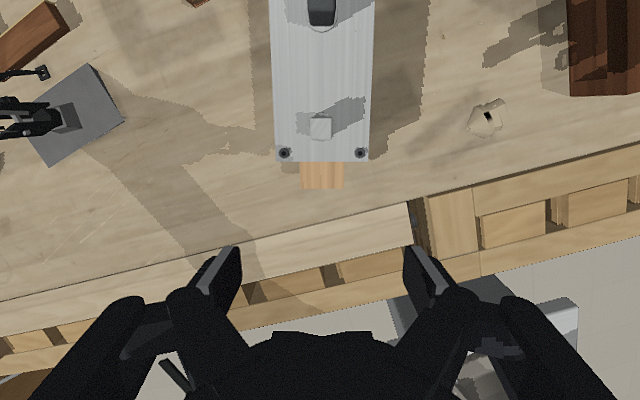

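The bolt head at (320,127) tops out at 101.7 mm (102 expected). The drift at (321,10) is cut off by the image edge, but its top still reads 116 mm, so both are home.

```bash
python3 -c "
from plant import *;print(close_job())"
```

```text
the job is handed in; nothing more can be done
None
```

The drift is in the wide hole and the bolt is in the narrow one. Both were fully home and released when I handed the job in at about 22 s; no verdict is reported.

- **Rail:** it had crept about 4.4 mm towards the bolt-hole end. The view through the wide hole and the rail's end position agreed on that. I put the drift's tip straight into the rail's hole and drew the rail into line. The wrist read about 4 N sideways while dragging, and about 4–5 N when each collar landed. These were readings at the end of each move.
- **Drift:** after release its head top was at 116.5 mm (117 expected), and its centre was within about 1 mm of the hole's.
- **Bolt:** after release its head top was at 101.7 mm (102 expected), and its centre was about 0.6 mm from the hole's.
- **Less certain:** in the last picture the drift was partly out of view, so only its height (about 116 mm) was rechecked after the bolt went in. I did not measure the bystanders again, but the arm passed above them and felt no unexpected contact.

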